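Cock and fire the bench spring punch

TASK

Drive the steel pin flush into the terminal box with one blow of the bench spring punch: draw the handle post straight back, gently, until the catch holds it, without squashing the rubber stop hard, and let go of it so that it stays drawn by itself. Then press the trip paddle down to fire the punch, and take your hand away, leaving the other things on the table where they are.

Things in the scene. Friction and masses are not known exactly. Their poses are not given: they have to be found in the camera images.
- frame: Bench spring punch fixed to the table: grey base plate 360 x 120 x 12 mm. Origin under the plate's centre, on the table. +x is the direction of the blow: handle at the -x end, pin and aluminium terminal box (100 x 130 mm, rim 80 mm high) at the +x end; +y is the trip paddle's side; +z up. The striker slides along x at y = 0, 50 mm up; guides and catch on it are under 76 mm high.
- striker: Sprung striker, 0.25 kg: steel bar 16 x 16 x 170 mm (top 58 mm up) with an upright black handle post near its -x end, 18 mm in diameter, from 58 to 112 mm above the table. Origin on the post's axis 90 mm above the table, where to grip or hook it; axes as the frame's. It is drawn towards frame -x against 0.23 N per mm (no preload); let go off the catch it flies forward and strikes.
- handle_rest (a point): Fixed point of the frame, (-105, 0, 90) mm, where the striker's origin lies at rest. 29 to 55 mm behind it (the catch's setting differs each time and is not given) the catch drops in front of the striker's tooth; over the 25 mm before that a ramp and the tooth lift and rub on the catch, with about 2 N of extra drag. Let go, the striker comes forward a few mm and hangs on the catch.
- trip_pad (a point): Fixed point of the frame at the middle of the top of the trip paddle: steel plate 70 (x) by 45 mm (y), top 71 mm above the table, its edge 116 mm to +y of the slide, free below. Its middle lies up to 13 mm from here along x, with the catch's setting. Pressed down 6 to 9 mm here (3 to 8 N) it frees the striker; it ends 14 mm down and springs back when let go.
- stop (a joint): Compression (m) of the rubber stop that the striker meets 1.5 mm after the catch has dropped: 0 untouched, 6 N per mm, on top of the spring; damaged beyond 0.002 m (12 N).
- pin (a joint): How far the pin has been driven (m): 0 = standing 6 mm out of the terminal box's boss, 0.006 = flush. The pin (10 mm diameter, steel, along frame x, 50 mm up, head at frame x = 56 mm) is tight: 7 N to move it. The resting striker's face is 1 mm from its head.
- tape_near: Roll of white tape lying flat, 104 mm across, 48 mm high, origin under its centre. Bystander beside the punch.
- can: Drinks can, 66 mm across, 120 mm high, origin under its centre. Bystander beside the punch.
- screwdriver: Screwdriver with a black handle lying beside the punch, about 200 mm, along its x. Bystander.
- spare_pin: Spare steel pin lying beside the punch, 10 mm in diameter, 34 mm long. Bystander.
- tape_far: Second roll of tape, 100 mm across, 48 mm high. Bystander away on the right.
- water: Water bottle, 64 mm across, 190 mm high, origin under its centre. Bystander away on the left.
- wrench: Wrench lying on the right of the table. Bystander.

How it is judged (in metres and radians):
On the way, in this order (a step that is already met when the one before it is completed fails the run):
1. the striker stays drawn back by at least 25 mm on its catch, hand off it, with the pin not yet moved (x of striker in the frame of frame below -0.13 m and linear speed of striker below 0.02 m/s and contact force between the fingers and striker below 0.3 N and value of joint pin below 0.0015 m), for 0.4 s.
2. the striker has been tripped and its blow has driven the pin (not (x of striker in the frame of frame below -0.117 m) and value of joint pin above 0.0045 m), for 0.2 s.
At the end, for the whole second after the job is handed in: The pin is driven home (at least 4.5 of its 6 mm) and the striker is at rest within 12 mm of its rest position (value of joint pin above 0.0045 m and distance between striker and handle_rest below 0.012 m and linear speed of striker below 0.03 m/s); the robot touches nothing.
It fails at once if the rubber stop is squashed by more than 2 mm (12 N on top of the spring) (value of joint stop above 0.002 m).
It fails at once if the pin is pushed in by something other than the striker's blow (value of joint pin above 0.0015 m and x of striker in the frame of frame below -0.125 m).
It fails at once if a thing lying about is moved by more than 30 mm (distance of any of tape_near, can, screwdriver, spare_pin, tape_far, water, wrench from where it was at the start of the episode above 0.03 m).
It fails at once if the can or the bottle is tipped (angle between any of can, water's own z axis and vertical above 0.4 rad).
It also fails if it takes over 67 s, if anything falls off the work surface, if the arm or the gripper's body presses on something with over 40 N, if the wrist force passes 120 N, or if a joint passes its speed limit or range.

ROBOT

A 6-joint arm with a two-finger parallel gripper is mounted at the origin on the work surface. World frame = base frame: x ahead of the robot, y to its left, z up, the work surface at z = 0. Lengths are in mm, angles in rad, forces in N, time in s.
With the tool pointing down it reaches from about 275 to 975 mm from the base axis. Payload 8.4 kg.
Tool frame: the origin (TCP) lies at the very end of the fingers, on their centre line; the grasp point (between the pads) lies 19 mm behind it (r.pinch_z is the distance from the TCP to the grasp point, in mm); z points along the fingers, y is the line along which they close (so a half turn about z gives the same grasp; the last joint's range is limited). The gripper opens to 92 mm and grips with 3 to 60 N. Pads are 20 mm wide; open, the fingers measure 128 mm over their backs; the gripper's body (75 mm by 189 mm) begins 69 mm behind the grasp point.
Start: joints at [1.342, 0.353, 1.633, -0, 1.155, -0.002], TCP at [140.536, 608.997, 214.583] pointing down, gripper open.
Joint ranges: [-2.63, 2.63], [-0.92, 2.1], [0.06, 2.66], [-1.3, 4.44], [0, 2.69], [-3.02, 3.02]. Speed limits (rad/s): [2.22, 2.22, 2.79, 3.14, 3.14, 3.14].

INTERFACE

Orientations are given as a rotation vector (axis times angle).
In Python, from cell import r gives the robot as it stands. The module is installed in compiled form; this text tells all that it offers.
- The arm moves only by the tool step_arm, never from a script. Its argument "targets" is a list of rows, each a list of 6 numbers: the shift along the tool's x, y, z as a fraction of full scale, then the turn, a rotation vector about the tool's x, y, z as a fraction of full scale. In form: [[x, y, z, wx, wy, wz], ...]. A call has 1 to 8 rows; each row is the pose to reach, as a shift and turn from the pose commanded when the call began, along the tool's axes at that moment; what a row does not reach only later rows make up. Full scale, the value 1, is 100 mm for a shift and 60 degrees for a turn. A row lasts 1/8 s, in which the tool goes at most 62.5 mm and 10.7 degrees, less where a joint would pass 70% of its speed; a pose out of reach is approached as far as the arm can. A call with a number of a shift or a turn outside -1 to 1 is refused whole. A call with a gripper value outside its range is refused whole. "hand" is the gripper command: -1 is shut, 1 is fully open, values between are in proportion, set as the call begins (left out, the last holds). The fingers move at their own pace and stop on an object; "grip_force" is the grip in N (left out, the last holds). Time passes only in rows, so rows that repeat a pose let the fingers close. It gives the time, the measured TCP pose, the force, the opening and the grip force at its end, in the units of the state.
- r.sense(): the state, without advancing time (a new reading comes with each control period).
- r.capture(name): name is "side" or "top" or "wrist"; returns the picture (420x560x3 uint8, blue, green, red); there is no depth.
- r.camera_info(name): a dict with "intrinsics" (3x3 intrinsics, pixels), "dist" ([k1, k2, p1, p2, k3] as OpenCV has them; the pictures are not rectified), "T" (4x4, takes a point from camera to world coordinates). Camera axes: x right, y up, looking along -z (the intrinsics and any distortion apply to the point x, -y, -z); pixel columns grow to the right and rows downward; lengths in mm; the calibration is good to about 2 mm. A picture is of the moment at which its call begins: read the wrist's pose just before it. camera_info takes no time and is no camera call; for the wrist camera it gives the pose at the moment of the call.
- r.hand_in(): hands the job in; it is judged then, once.
The state is a dict: "time": time; "joint_pos": joint angles; "joint_vel": joint speeds; "tau": joint torques, N m; "position": TCP position; "tool_rot": TCP orientation; "force": force on the tool from outside, world axes, zero at the start; "ft_torque": the same for the moment, N m; "opening": finger opening in mm; "grip_force": force on a finger pad.
Only numpy, scipy, OpenCV 4.12 (cv2) and the standard library are available. Lean on these libraries where they do the work, as an engineer would, in place of code of your own. Each camera call takes 0.05 s, during which the arm holds its last target. There are 200 camera calls.

## Working session

There is one attempt and no reset: what is moved stays moved. The work goes in short steps, Python scripts to look and compute and a tool call to move; the robot and the scene stay as the last step left them, time stands still between calls to the robot, and variables do not carry over. Pictures are saved under pics/ and viewed, at most 10 in all, crops included, and the job is handed in when it is done.

Besides the shell and the picture viewer there is one more tool, called after ">>>" by a JSON object that holds its "name" and its "arguments". step_arm: Moves the arm, as the interface text tells. Shift numbers are shares of 100 mm and turn numbers shares of 60 degrees, none past 1 either way. Its arguments: {"type":"object","properties":{"targets":{"type":"array","items":{"type":"array","items":{"type":"number"}}},"hand":{"type":"number"},"grip_force":{"type":"number"}},"required":["targets"]}

```bash
mkdir -p pics; python3 - <<'E'
from cell import r
import cv2, numpy as np
s=r.sense();print(s['time'],s['position'],s['tool_rot'],s['opening'],r.pinch_z)
for n in ("side","top"):
    cv2.imwrite(f"pics/{n}1.png",r.capture(n)); i=r.camera_info(n); print(n,np.round(i['T'],3).tolist(),np.round(i['intrinsics'],1).tolist(),i['dist'])
E
```

```text
0.0 [140.43666115 608.5207939  213.89071393] [-3.55496838e-01 -3.12126756e+00  2.11494336e-03] 92.14802498284664 18.700000000000003
side [[0.856, 0.342, -0.387, 42.68], [-0.516, 0.576, -0.634, -888.798], [0.006, 0.742, 0.67, 1008.308], [0.0, 0.0, 0.0, 1.0]] [[519.3, 0.0, 284.5], [0.0, 519.3, 210.6], [0.0, 0.0, 1.0]] [-0.04951482  0.          0.          0.          0.        ]
top [[-0.015, 0.981, -0.191, 299.418], [-1.0, -0.013, 0.008, 5.128], [0.005, 0.192, 0.981, 1541.106], [0.0, 0.0, 0.0, 1.0]] [[523.0, 0.0, 278.0], [0.0, 523.0, 206.1], [0.0, 0.0, 1.0]] [-0.16371863  0.          0.          0.          0.        ]
```

View pics/top1.png

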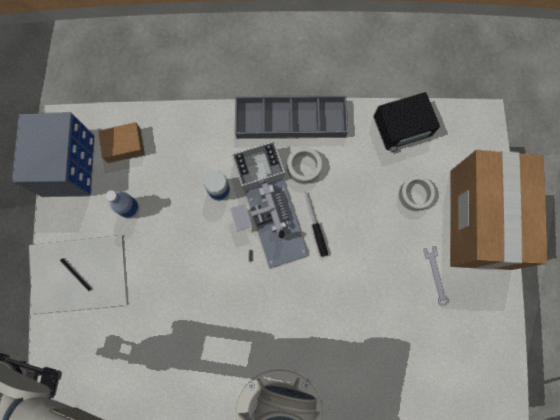

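View pics/side1.png

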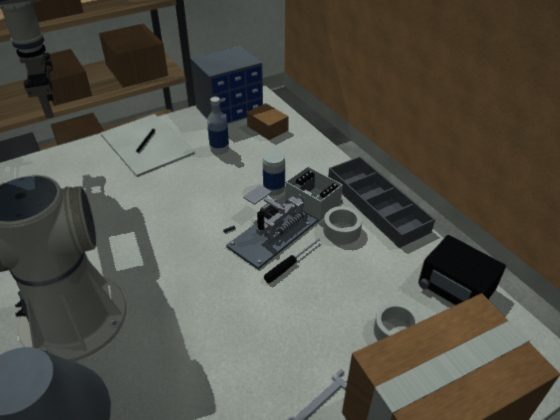

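The top view shows the punch near (272,215), with the blow pointing up and slightly left. The post is near (282,233), the paddle near (241,217), the can at (216,185) and the screwdriver at about (317,235). I'll enlarge both views to read the points.

```bash
python3 - <<'E'
import cv2
a=cv2.imread("pics/top1.png")[135:275,190:340]; b=cv2.imread("pics/side1.png")[145:290,215:365]
cv2.imwrite("pics/top2.png",cv2.resize(a,None,fx=4,fy=4,interpolation=cv2.INTER_CUBIC)); cv2.imwrite("pics/side2.png",cv2.resize(b,None,fx=4,fy=4,interpolation=cv2.INTER_CUBIC))
E
```

```text
(no output)
```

View pics/top2.png

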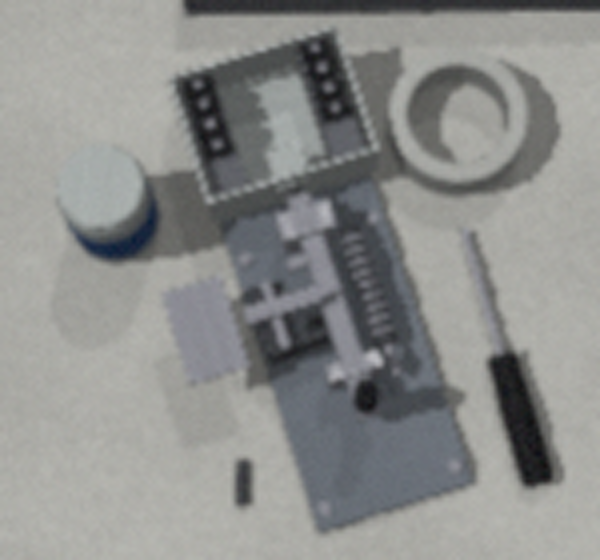

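View pics/side2.png

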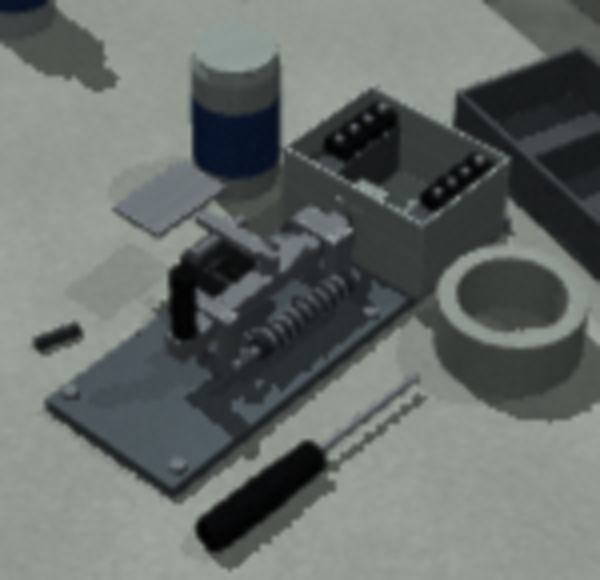

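The enlarged top view shows the box rim corners (178,78), (333,32), (380,148) and (210,200). The post top is near (367,388), the paddle corners are (163,292), (222,277), (247,370) and (193,384), and the rear plate corners are (322,532) and (475,478). In the side crop the post top is (182,267).

```bash
cat > h.py <<'E'
from cell import r
import cv2, numpy as np
def ray(n,uv,i=None):
    i=i or r.camera_info(n); K=i['intrinsics'];T=np.array(i['T'])
    p=cv2.undistortPoints(np.array([[uv]],float),np.array(K),np.array(i['dist']))[0,0]
    return T[:3,3],T[:3,:3]@np.array([p[0],-p[1],-1])
def onz(n,uv,z,i=None):
    o,d=ray(n,uv,i); return (o+d*(z-o[2])/d[2])[:3]
E
python3 - <<'E'
from h import *
t=lambda p,z: onz("top",(p[0]/4+190-.375,p[1]/4+135-.375),z)
s=lambda p,z: onz("side",(p[0]/4+215-.375,p[1]/4+145-.375),z)
P={}
for k,p,z in [("rimLf",(178,78),80),("rimRf",(333,32),80),("rimRn",(380,148),80),("rimLn",(210,200),80),("plL",(322,532),12),("plR",(475,478),12),("post",(367,388),112),("pad1",(163,292),71),("pad2",(222,277),71),("pad3",(247,370),71),("pad4",(193,384),71),("can",(100,182),120),("sdr_end",(537,482),12)]:
    P[k]=t(p,z);print(k,P[k].round(1))
for k,p,z in [("plL",(48,402),12),("plR",(175,497),12),("plFar",(418,292),12),("post",(182,267),112),("pad",(113,208),71),("padn",(160,236),71),("rimNL",(283,150),80),("rimNR",(425,222),80),("rimFR",(510,158),80),("rimFL",(375,90),80)]:
    P['s'+k]=s(p,z);print('side',k,P['s'+k].round(1))
E
```

```text
rimLf [740.1 118.8  80. ]
rimRf [773.5   5.7  80. ]
rimRn [685.4 -27.1  80. ]
rimLn [648.6  95.5  80. ]
plL [415.   18.6  12. ]
plR [452.9 -94.1  12. ]
post [506.3 -14.6 112. ]
pad1 [583.5 129.9  71. ]
pad2 [593.9  87.5  71. ]
pad3 [526.3  69.9  71. ]
pad4 [516.7 108.4  71. ]
can [653.1 170.2 120. ]
sdr_end [ 449.2 -139.6   12. ]
side plL [413.9  15.1  12. ]
side plR [ 445.9 -101.9   12. ]
side plFar [686.4 -21.4  12. ]
side post [504.5 -11.2 112. ]
side pad [514.1 106.8  71. ]
side padn [528.   64.2  71. ]
side rimNL [642.9  91.8  80. ]
side rimNR [685.8 -24.6  80. ]
side rimFR [776.5   2.1  80. ]
side rimFL [737.4 117.3  80. ]
```

>>> {"name": "step_arm", "arguments": {"targets": [[-0.42, -0.44, 0, 0, 0, 0], [-0.83, -0.87, 0, 0, 0, 0], [-0.83, -0.87, 0, 0, 0, 0]]}}

```text
time: 0.48
position: [203.0, 502.2, 214.3]
tool_rot: [0.36, 3.121, -0.003]
force: [-0.1, 0.2, 0.3]
opening: 91.7
grip_force: 0.0
```

>>> {"name": "step_arm", "arguments": {"targets": [[-0.42, -0.44, 0, 0, 0, 0], [-0.83, -0.87, 0, 0, 0, 0], [-0.83, -0.87, 0, 0, 0, 0]]}}

```text
time: 0.85
position: [264.2, 400.0, 214.5]
tool_rot: [0.36, 3.121, -0.001]
force: [0.3, 0.3, 0.8]
opening: 91.9
grip_force: 0.0
```

>>> {"name": "step_arm", "arguments": {"targets": [[-0.42, -0.44, 0, 0, 0, 0], [-0.83, -0.87, 0, 0, 0, 0], [-0.83, -0.87, 0, 0, 0, 0]]}}

```text
time: 1.23
position: [325.8, 297.3, 214.7]
tool_rot: [0.361, 3.12, 0.0]
force: [-0.4, 0.1, 0.2]
opening: 91.5
grip_force: 0.0
```

>>> {"name": "step_arm", "arguments": {"targets": [[-0.42, -0.44, 0, 0, 0, 0], [-0.83, -0.87, 0, 0, 0, 0], [-0.83, -0.87, 0, 0, 0, 0]]}}

```text
time: 1.6
position: [387.5, 194.3, 214.8]
tool_rot: [0.361, 3.12, 0.001]
force: [0.7, 0.7, 0.1]
opening: 91.9
grip_force: 0.0
```

>>> {"name": "step_arm", "arguments": {"targets": [[-0.42, -0.44, 0, 0, 0, 0], [-0.83, -0.87, 0, 0, 0, 0], [-0.83, -0.87, 0, 0, 0, 0]]}}

```text
time: 1.98
position: [449.1, 91.3, 214.7]
tool_rot: [0.36, 3.12, 0.001]
force: [0.1, -0.7, -0.5]
opening: 92.0
grip_force: 0.0
```

>>> {"name": "step_arm", "arguments": {"targets": [[-0.4, -0.44, 0, 0, 0, -0.15], [-0.8, -0.87, 0, 0, 0, -0.3], [-0.8, -0.87, 0, 0, 0, -0.5], [-0.8, -0.87, 0, 0, 0, -0.51], [-0.8, -0.87, 0, 0, 0, -0.51], [-0.8, -0.87, 0, 0, 0, -0.51]]}}

```text
time: 2.72
position: [505.3, -9.6, 214.6]
tool_rot: [-0.48, 3.105, 0.0]
force: [0.4, 0.3, 0.3]
opening: 92.0
grip_force: 0.0
```

```bash
python3 - <<'E'
from h import *
from scipy.spatial.transform import Rotation as R
s=r.sense();i=r.camera_info("wrist");im=r.capture("wrist")
np.savez("w1.npz",T=i['T'],K=i['intrinsics'],d=i['dist'])
print(s['time'],s['position'],R.from_rotvec(s['tool_rot']).as_matrix().round(3).tolist(),s['force'],np.round(i['T'],2).tolist())
cv2.imwrite("pics/w1.png",im)
E
```

```text
2.725 [505.33507646  -9.62641264 214.63826525] [[-0.953, -0.302, 0.0], [-0.302, 0.953, 0.0], [-0.0, 0.0, -1.0]] [0.3705861  0.31600061 0.32813773] [[-0.3, -0.92, -0.25, 432.88], [0.95, -0.29, -0.08, -30.87], [-0.0, -0.27, 0.96, 384.25], [0.0, 0.0, 0.0, 1.0]]
```

View pics/w1.png

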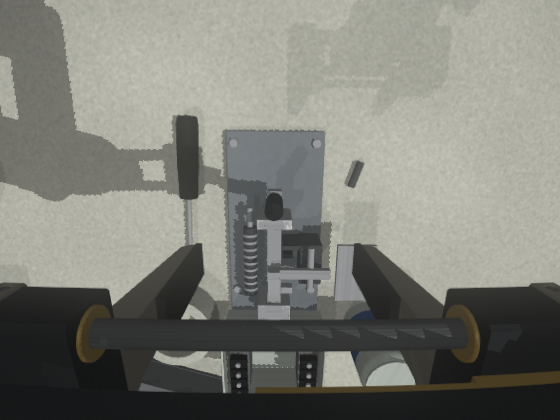

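The wrist view shows the plate edges upright and symmetric at x of 224–324, so the yaw is right. The midline is x≈274.5, the rear edge is row 130, the post is at (274,195–218) and the paddle is near (350,272).

```bash
python3 - <<'E'
from h import *
z=np.load("w1.npz");i=dict(T=z['T'],intrinsics=z['K'],dist=z['d'])
im=cv2.imread("pics/w1.png");g=cv2.cvtColor(im,6)
m=(g[185:225,255:295]<45).astype(np.uint8);c=max(cv2.findContours(m,0,2)[0],key=cv2.contourArea);x,y,w,h=cv2.boundingRect(c);print("post px",x+255,y+185,w,h)
e=np.array([.954,.301]);f=np.array([-.301,.954])
def q(n,u,v,zz):
    p=onz("wrist",(u,v),zz,i);print(n,p.round(1),"f:",round(p[:2]@e,1),round(p[:2]@f,1))
q("plL",224,130,12);q("plR",324,130,12)
q("postbottomrow",x+255+w/2-.5,y+185+h,112);q("post l",x+255,y+185+h-w/2,112);q("post r",x+255+w,y+185+h-w/2,112)
q("pad tl",337,245,71);q("pad bl",336,300,71);q("pad tr",377,245,71)
print("tcp f",np.array([505.3,-9.6])@e,np.array([505.3,-9.6])@f)
E
```

```text
Traceback (most recent call last):
ValueError: max() iterable argument is empty
```

```bash
python3 - <<'E'
from h import *
z=np.load("w1.npz");i=dict(T=z['T'],intrinsics=z['K'],dist=z['d'])
im=cv2.imread("pics/w1.png");g=cv2.cvtColor(im,6)
s=g[185:225,255:295];print(s.min(),s.max(),g.min());print(s[::3,4:36:2])
m=(s<s.min()+22).astype(np.uint8);c=max(cv2.findContours(m,0,2)[0],key=cv2.contourArea);x,y,w,h=cv2.boundingRect(c);print("post px",x+255,y+185,w,h)
e=np.array([.954,.301]);f=np.array([-.301,.954])
def q(n,u,v,zz):
    p=onz("wrist",(u,v),zz,i);print(n,p.round(1),"f:",round(p[:2]@e,1),round(p[:2]@f,1))
q("plL",224,130,12);q("plR",324,130,12)
q("postbottomrow",x+255+w/2-.5,y+185+h,112);q("post l",x+255,y+185+h-w/2,112);q("post r",x+255+w,y+185+h-w/2,112)
q("pad tl",337,245,71);q("pad bl",336,300,71);q("pad tr",377,245,71)
print("tcp f",np.array([505.3,-9.6])@e,np.array([505.3,-9.6])@f)
E
```

```text
46 184 18
[[ 84  83  84  84 120 120 120 120 114 111 111 111 112 112 112 111]
 [ 85  84  84  84 109 103 103 104 101  99  99 105 112 111 112 112]
 [ 84  83  84  84 104  96 128 129 128 117 115 111 112 110 111 111]
 [ 82  83  83  83 102  73  48  48  48  51  95 131 111 111 111 110]
 [ 78  83  82  83  64  47  47  48  48  48  48  61 111 111 110 111]
 [ 80  83  83  76  49  47  47  48  48  47  47  48 107 110 110 111]
 [ 75  83  78  67  47  47  48  50  47  47  47  48 107 111 111 111]
 [ 82  77  75  55  48  49  49  53  53  53  54  48 106 111 111 111]
 [ 77  78  77  51  48  49  51  52  52  53  52  53  67  77  81  83]
 [ 77  77  78  50  49  49  48  52  52  52  52  53  66  77  77  77]
 [ 78  78  78  62  51  52  52  52  51  52  51  52  76  77  78  78]
 [ 78  78  78  77  59  51  52  52  52  51  51  82  78  77  77  78]
 [166 165 160 151 152 152 144 141 144 147 152 152 182 175 172 175]
 [147 147 148 147 147 147 146 148 147 147 148 147 148 162 161 174]]
post px 264 193 20 28
plL [450.1 -93.1  12. ] f: 401.3 -224.3
plR [414.1  21.   12. ] f: 401.3 -104.6
postbottomrow [511.7 -10.3 112. ] f: 485.0 -163.8
post l [505.  -21.7 112. ] f: 475.3 -172.7
post r [499.4  -3.9 112. ] f: 475.3 -154.0
pad tl [528.8  68.4  71. ] f: 525.1 -93.9
pad bl [594.1  91.9  71. ] f: 594.4 -91.1
pad tr [515.4 111.3  71. ] f: 525.2 -49.0
tcp f 479.1666 -161.2537
```

>>> {"name": "step_arm", "arguments": {"targets": [[0.03, -0.027, 0.3, 0, 0, 0], [0.03, -0.027, 0.6, 0, 0, 0], [0.03, -0.027, 0.6, 0, 0, 0], [0.03, -0.027, 0.6, 0, 0, 0]], "hand": 0.1, "grip_force": 8}}

```text
time: 3.28
position: [504.0, -14.2, 155.5]
tool_rot: [-0.48, 3.104, -0.0]
force: [-0.5, 0.3, 0.5]
opening: 53.8
grip_force: 0.0
```

>>> {"name": "step_arm", "arguments": {"targets": [[0, 0, 0.3, 0, 0, 0], [0, 0, 0.6, 0, 0, 0], [0, 0, 0.72, 0, 0, 0], [0, 0, 0.72, 0, 0, 0], [0, 0, 0.72, 0, 0, 0]]}}

```text
time: 3.9
position: [504.4, -14.4, 83.8]
tool_rot: [-0.48, 3.103, -0.001]
force: [0.0, 0.2, -0.1]
opening: 50.3
grip_force: 0.0
```

```bash
python3 - <<'E'
from h import *
s=r.sense();print(s['position'],s['force'],s['opening'])
cv2.imwrite("pics/w2.png",r.capture("wrist"))
E
```

```text
[504.43695055 -14.41957311  83.79293396] [ 0.01771172  0.15219925 -0.06894497] 50.334857239835976
```

View pics/w2.png

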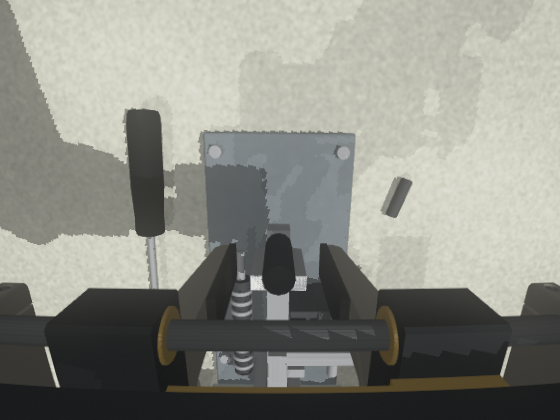

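The post (x 263–295) sits midway between the fingers (236 and 320). I'll close and grip it.

>>> {"name": "step_arm", "arguments": {"targets": [[0, 0, 0, 0, 0, 0], [0, 0, 0, 0, 0, 0], [0, 0, 0, 0, 0, 0], [0, 0, 0, 0, 0, 0], [0, 0, 0, 0, 0, 0], [0, 0, 0, 0, 0, 0]], "hand": -1, "grip_force": 25}}

```text
time: 4.7
position: [503.5, -14.4, 82.6]
tool_rot: [-0.481, 3.105, 0.0]
force: [0.7, 1.5, 2.9]
opening: 17.3
grip_force: 25.0
```

>>> {"name": "step_arm", "arguments": {"targets": [[0.02, 0, 0, 0, 0, 0], [0.04, 0, 0, 0, 0, 0], [0.06, 0, 0, 0, 0, 0], [0.08, 0, 0, 0, 0, 0], [0.1, 0, 0, 0, 0, 0], [0.1, 0, 0, 0, 0, 0]]}}

```text
time: 5.45
position: [493.9, -17.3, 82.6]
tool_rot: [-0.48, 3.104, 0.0]
force: [0.8, 4.1, 1.7]
opening: 17.8
grip_force: 25.0
```

>>> {"name": "step_arm", "arguments": {"targets": [[0.02, 0.005, 0, 0, 0, 0], [0.04, 0.005, 0, 0, 0, 0], [0.06, 0.005, 0, 0, 0, 0], [0.08, 0.005, 0, 0, 0, 0], [0.1, 0.005, 0, 0, 0, 0], [0.12, 0.005, 0, 0, 0, 0], [0.14, 0.005, 0, 0, 0, 0], [0.14, 0.005, 0, 0, 0, 0]]}}

```text
time: 6.45
position: [481.3, -21.2, 82.7]
tool_rot: [-0.48, 3.103, -0.0]
force: [6.9, 2.1, -2.7]
opening: 17.3
grip_force: 25.0
```

>>> {"name": "step_arm", "arguments": {"targets": [[0.01, 0, 0, 0, 0, 0], [0.02, 0, 0, 0, 0, 0], [0.02, 0, 0, 0, 0, 0]]}}

```text
time: 6.82
position: [479.8, -21.7, 82.7]
tool_rot: [-0.48, 3.102, -0.0]
force: [6.9, 2.6, -4.5]
opening: 17.3
grip_force: 25.0
```

>>> {"name": "step_arm", "arguments": {"targets": [[0.01, 0, 0, 0, 0, 0], [0.02, 0, 0, 0, 0, 0], [0.02, 0, 0, 0, 0, 0]]}}

```text
time: 7.2
position: [478.1, -22.2, 82.7]
tool_rot: [-0.48, 3.102, -0.0]
force: [8.7, 2.4, -5.6]
opening: 17.2
grip_force: 25.0
```

>>> {"name": "step_arm", "arguments": {"targets": [[0.008, 0, 0, 0, 0, 0], [0.008, 0, 0, 0, 0, 0]]}}

```text
time: 7.45
position: [477.3, -22.4, 82.7]
tool_rot: [-0.48, 3.102, -0.0]
force: [7.8, 3.6, -5.3]
opening: 17.3
grip_force: 25.0
```

>>> {"name": "step_arm", "arguments": {"targets": [[0.008, 0, 0, 0, 0, 0], [0.008, 0, 0, 0, 0, 0]]}}

```text
time: 7.7
position: [476.2, -22.8, 82.7]
tool_rot: [-0.48, 3.102, -0.0]
force: [6.4, 2.7, -2.8]
opening: 17.4
grip_force: 25.0
```

>>> {"name": "step_arm", "arguments": {"targets": [[0.005, 0, 0, 0, 0, 0], [0.005, 0, 0, 0, 0, 0], [0.005, 0, 0, 0, 0, 0]]}}

```text
time: 8.07
position: [475.8, -22.9, 82.7]
tool_rot: [-0.48, 3.102, -0.0]
force: [7.7, 3.4, -3.3]
opening: 17.2
grip_force: 25.0
```

```bash
python3 - <<'E'
from h import *
for k in range(4):
    s=r.sense();print(s['position'].round(2),s['force'].round(2)); r.capture("wrist")
E
```

```text
[475.8  -22.9   82.69] [ 7.74  3.35 -3.31]
[475.79 -22.88  82.69] [ 7.15  2.67 -3.69]
[475.82 -22.88  82.7 ] [ 7.63  2.68 -3.79]
[475.8  -22.89  82.69] [ 7.51  3.02 -4.58]
```

```bash
cat > m.py <<'E'
from h import *
e=np.array([.954,.301]);F=[]
for k in range(6):
    s=r.sense();F.append(s['force']); r.capture("wrist")
F=np.mean(F,0);d=476.0-s['position'][:2]@e
print("disp",d.round(2),"along",(F[:2]@e).round(2),"excess",(F[:2]@e-.23*d).round(2),"lat",(F[:2]@[-.301,.954]).round(2),"z",F[2].round(2),s['time'])
E
python3 m.py
```

```text
disp 28.97 along 7.43 excess 0.77 lat 0.59 z -4.07 8.525
```

>>> {"name": "step_arm", "arguments": {"targets": [[0.006, 0, 0, 0, 0, 0], [0.006, 0, 0, 0, 0, 0]]}}

```text
time: 8.82
position: [475.3, -23.1, 82.7]
tool_rot: [-0.48, 3.102, -0.0]
force: [7.3, 3.9, -4.2]
opening: 17.3
grip_force: 25.0
```

```bash
python3 m.py
```

```text
disp 29.55 along 7.81 excess 1.02 lat 0.89 z -4.33 9.075
```

>>> {"name": "step_arm", "arguments": {"targets": [[0.006, 0, 0, 0, 0, 0], [0.006, 0, 0, 0, 0, 0]]}}

```text
time: 9.38
position: [474.7, -23.2, 82.7]
tool_rot: [-0.48, 3.102, -0.0]
force: [7.7, 3.2, -4.5]
opening: 17.5
grip_force: 25.0
```

```bash
python3 m.py
```

```text
disp 30.1 along 8.07 excess 1.15 lat 0.7 z -4.44 9.625
```

>>> {"name": "step_arm", "arguments": {"targets": [[0.008, 0, 0, 0, 0, 0], [0.008, 0, 0, 0, 0, 0]]}}

```text
time: 9.93
position: [474.0, -23.4, 82.7]
tool_rot: [-0.48, 3.102, -0.0]
force: [7.7, 2.9, -5.4]
opening: 17.1
grip_force: 25.0
```

```bash
python3 m.py
```

```text
disp 30.87 along 8.78 excess 1.68 lat 1.0 z -4.62 10.175
```

>>> {"name": "step_arm", "arguments": {"targets": [[0.008, 0, 0, 0, 0, 0], [0.008, 0, 0, 0, 0, 0]]}}

```text
time: 10.48
position: [473.3, -23.7, 82.7]
tool_rot: [-0.48, 3.102, -0.0]
force: [7.5, 2.7, -5.5]
opening: 17.3
grip_force: 25.0
```

```bash
python3 m.py
```

```text
disp 31.63 along 8.33 excess 1.06 lat 0.77 z -4.53 10.725
```

>>> {"name": "step_arm", "arguments": {"targets": [[0.008, 0, 0, 0, 0, 0], [0.008, 0, 0, 0, 0, 0]]}}

```text
time: 11.02
position: [472.6, -23.9, 82.7]
tool_rot: [-0.48, 3.102, -0.0]
force: [7.1, 4.1, -5.6]
opening: 17.4
grip_force: 25.0
```

>>> {"name": "step_arm", "arguments": {"targets": [[0.008, 0, 0, 0, 0, 0], [0.008, 0, 0, 0, 0, 0]]}}

```text
time: 11.28
position: [471.8, -24.1, 82.7]
tool_rot: [-0.48, 3.102, -0.0]
force: [9.1, 4.3, -4.5]
opening: 17.1
grip_force: 25.0
```

```bash
sed -i 's/range(6)/range(3)/' m.py; python3 m.py
```

```text
disp 33.14 along 8.98 excess 1.36 lat 1.15 z -5.06 11.375
```

>>> {"name": "step_arm", "arguments": {"targets": [[0.008, 0, 0, 0, 0, 0], [0.008, 0, 0, 0, 0, 0]]}}

```text
time: 11.68
position: [471.1, -24.4, 82.7]
tool_rot: [-0.48, 3.102, -0.0]
force: [8.1, 3.6, -5.6]
opening: 17.3
grip_force: 25.0
```

>>> {"name": "step_arm", "arguments": {"targets": [[0.008, 0, 0, 0, 0, 0], [0.008, 0, 0, 0, 0, 0]]}}

```text
time: 11.92
position: [470.3, -24.6, 82.7]
tool_rot: [-0.48, 3.102, 0.0]
force: [8.6, 3.8, -4.7]
opening: 17.6
grip_force: 25.0
```

```bash
python3 m.py
```

```text
disp 34.73 along 9.16 excess 1.17 lat 1.39 z -4.86 12.025
```

>>> {"name": "step_arm", "arguments": {"targets": [[0.008, 0.001, 0, 0, 0, 0], [0.008, 0.001, 0, 0, 0, 0]]}}

```text
time: 12.32
position: [469.6, -24.8, 82.7]
tool_rot: [-0.48, 3.102, -0.0]
force: [8.0, 3.9, -6.1]
opening: 16.9
grip_force: 25.0
```

>>> {"name": "step_arm", "arguments": {"targets": [[0.008, 0.001, 0, 0, 0, 0], [0.008, 0.001, 0, 0, 0, 0]]}}

```text
time: 12.58
position: [468.5, -25.1, 82.7]
tool_rot: [-0.48, 3.102, -0.0]
force: [7.2, 1.6, -3.7]
opening: 17.2
grip_force: 25.0
```

```bash
python3 m.py
```

```text
disp 36.63 along 7.17 excess -1.26 lat -0.34 z -3.59 12.675
```

>>> {"name": "step_arm", "arguments": {"targets": [[0.006, 0, 0, 0, 0, 0], [0.006, 0, 0, 0, 0, 0]]}}

```text
time: 12.98
position: [468.1, -25.3, 82.7]
tool_rot: [-0.48, 3.102, -0.0]
force: [8.7, 2.0, -4.9]
opening: 17.5
grip_force: 25.0
```

```bash
python3 m.py
```

```text
disp 36.98 along 8.49 excess -0.02 lat -0.42 z -4.83 13.075
```

>>> {"name": "step_arm", "arguments": {"targets": [[0.005, 0, 0, 0, 0, 0], [0.005, 0, 0, 0, 0, 0]]}}

```text
time: 13.38
position: [467.7, -25.4, 82.7]
tool_rot: [-0.48, 3.102, -0.0]
force: [7.6, 2.6, -4.8]
opening: 17.3
grip_force: 25.0
```

```bash
python3 m.py
```

```text
disp 37.46 along 8.34 excess -0.27 lat 0.06 z -5.49 13.475
```

>>> {"name": "step_arm", "arguments": {"targets": [[0.006, 0, 0, 0, 0, 0], [0.006, 0, 0, 0, 0, 0]]}}

```text
time: 13.78
position: [467.1, -25.6, 82.7]
tool_rot: [-0.48, 3.102, -0.0]
force: [9.2, 1.9, -5.6]
opening: 17.8
grip_force: 25.0
```

```bash
python3 m.py
```

```text
disp 38.01 along 8.69 excess -0.05 lat -0.51 z -5.71 13.875
```

>>> {"name": "step_arm", "arguments": {"targets": [[0.005, 0, 0, 0, 0, 0], [0.005, 0, 0, 0, 0, 0]]}}

```text
time: 14.18
position: [466.9, -25.7, 82.7]
tool_rot: [-0.48, 3.101, -0.0]
force: [8.1, 3.6, -6.0]
opening: 17.3
grip_force: 25.0
```

```bash
python3 m.py
```

```text
disp 38.31 along 9.2 excess 0.39 lat 0.43 z -5.99 14.275
```

>>> {"name": "step_arm", "arguments": {"targets": [[0.004, 0, 0, 0, 0, 0], [0.004, 0, 0, 0, 0, 0]]}}

```text
time: 14.58
position: [466.7, -25.7, 82.7]
tool_rot: [-0.48, 3.101, -0.0]
force: [9.8, 3.6, -7.5]
opening: 17.6
grip_force: 25.0
```

```bash
python3 m.py
```

```text
disp 38.48 along 10.88 excess 2.03 lat 0.92 z -7.47 14.675
```

The steeper force rise shows the stop has just been touched. I'll ease forward while still gripping, to check that the catch takes the load.

>>> {"name": "step_arm", "arguments": {"targets": [[-0.01, 0, 0, 0, 0, 0], [-0.02, 0, 0, 0, 0, 0], [-0.03, 0, 0, 0, 0, 0], [-0.03, 0, 0, 0, 0, 0]]}}

```text
time: 15.22
position: [468.5, -25.1, 82.7]
tool_rot: [-0.481, 3.103, -0.001]
force: [7.0, 0.3, -2.6]
opening: 17.3
grip_force: 25.0
```

```bash
python3 m.py
```

```text
disp 36.63 along 6.33 excess -2.09 lat -1.22 z -2.73 15.325
```

>>> {"name": "step_arm", "arguments": {"targets": [[-0.01, 0, 0, 0, 0, 0], [-0.02, 0, 0, 0, 0, 0], [-0.02, 0, 0, 0, 0, 0]]}}

```text
time: 15.75
position: [468.8, -25.0, 82.6]
tool_rot: [0.481, -3.103, 0.001]
force: [-1.2, -4.4, 5.5]
opening: 17.5
grip_force: 25.0
```

```bash
python3 m.py
```

```text
disp 36.31 along -2.0 excess -10.35 lat -3.66 z 5.42 15.85
```

The catch holds at 36.3 mm and the load is off the hand. Now release and lift away.

>>> {"name": "step_arm", "arguments": {"targets": [[0, 0, 0, 0, 0, 0], [0, 0, 0, 0, 0, 0], [0, 0, 0, 0, 0, 0], [0, 0, 0, 0, 0, 0], [0, 0, 0, 0, 0, 0]], "hand": 0.1}}

```text
time: 16.52
position: [469.5, -24.4, 82.5]
tool_rot: [0.481, -3.104, -0.0]
force: [-0.4, 0.4, 0.8]
opening: 50.8
grip_force: 0.0
```

>>> {"name": "step_arm", "arguments": {"targets": [[0, 0, -0.3, 0, 0, 0], [0, 0, -0.6, 0, 0, 0], [0, 0, -0.6, 0, 0, 0], [0, 0, -0.6, 0, 0, 0], [0, 0, -0.6, 0, 0, 0], [0, 0, -0.6, 0, 0, 0]]}}

```text
time: 17.27
position: [469.0, -24.4, 141.8]
tool_rot: [0.481, -3.103, -0.001]
force: [-0.3, -0.0, 0.0]
opening: 50.4
grip_force: 0.0
```

```bash
python3 - <<'E'
from h import *
s=r.sense();print(s['time'],s['position'],s['force'])
im=r.capture("wrist");i=r.camera_info("wrist");np.savez("w3.npz",T=i['T'],K=i['intrinsics'],d=i['dist']);cv2.imwrite("pics/w3.png",im)
p=s['position'][:2];print("tcp f",p@[.954,.301],p@[-.301,.954])
E
```

```text
17.275 [469.02750897 -24.40533391 141.7707441 ] [-0.25138144 -0.0093732   0.01699701]
tcp f 440.1062380471191 -164.45996874589738
```

View pics/w3.png

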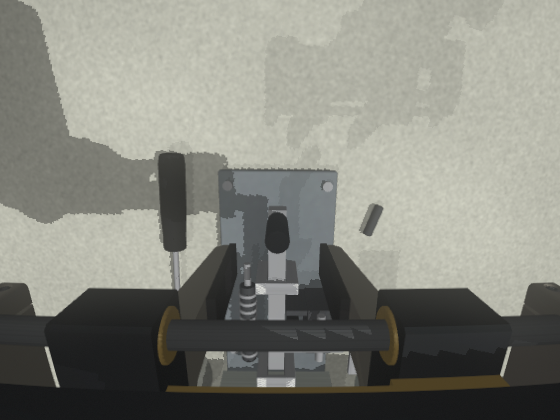

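The post (277,232) now stands clear behind the guide (row 288), hand off it, so it is drawn and held. Next I'll close the fingers, move over the paddle at its measured middle and press.

>>> {"name": "step_arm", "arguments": {"targets": [[-0.3, 0.25, 0, 0, 0, 0], [-0.6, 0.48, 0, 0, 0, 0], [-0.6, 0.48, 0, 0, 0, 0]], "hand": -1, "grip_force": 5}}

```text
time: 17.7
position: [513.5, 41.0, 142.3]
tool_rot: [-0.484, 3.104, 0.0]
force: [-1.6, -0.3, 0.1]
opening: 22.4
grip_force: 0.0
```

>>> {"name": "step_arm", "arguments": {"targets": [[-0.3, 0.25, 0, 0, 0, 0], [-0.6, 0.48, 0, 0, 0, 0], [-0.6, 0.48, 0, 0, 0, 0], [-0.6, 0.48, 0, 0, 0, 0], [-0.6, 0.48, 0, 0, 0, 0]]}}

```text
time: 18.32
position: [554.1, 102.3, 142.4]
tool_rot: [0.479, -3.104, 0.0]
force: [0.6, -0.5, -0.1]
opening: 0.5
grip_force: 0.0
```

>>> {"name": "step_arm", "arguments": {"targets": [[0, 0, 0.3, 0, 0, 0], [0, 0, 0.6, 0, 0, 0], [0, 0, 0.64, 0, 0, 0], [0, 0, 0.64, 0, 0, 0], [0, 0, 0.64, 0, 0, 0]]}}

```text
time: 18.95
position: [555.7, 103.3, 79.8]
tool_rot: [-0.48, 3.103, 0.0]
force: [-0.1, -0.2, 0.9]
opening: 0.4
grip_force: 0.0
```

>>> {"name": "step_arm", "arguments": {"targets": [[0, 0, 0.05, 0, 0, 0], [0, 0, 0.08, 0, 0, 0], [0, 0, 0.11, 0, 0, 0], [0, 0, 0.14, 0, 0, 0], [0, 0, 0.17, 0, 0, 0], [0, 0, 0.19, 0, 0, 0], [0, 0, 0.2, 0, 0, 0], [0, 0, 0.2, 0, 0, 0]]}}

```text
time: 19.95
position: [555.3, 103.2, 58.8]
tool_rot: [-0.481, 3.104, -0.0]
force: [1.9, -1.0, 4.0]
opening: 0.5
grip_force: 1.7
```

>>> {"name": "step_arm", "arguments": {"targets": [[0, 0, 0, 0, 0, 0], [0, 0, 0, 0, 0, 0], [0, 0, -0.3, 0, 0, 0], [0, 0, -0.7, 0, 0, 0], [0, 0, -0.9, 0, 0, 0], [0, 0, -0.9, 0, 0, 0], [0, 0, -0.9, 0, 0, 0]]}}

```text
time: 20.82
position: [553.9, 103.3, 147.3]
tool_rot: [0.48, -3.103, -0.0]
force: [-0.1, -0.5, -0.2]
opening: 0.5
grip_force: 0.0
```

```bash
python3 - <<'E'
from h import *
s=r.sense();print(s['time'],s['position'],s['force'])
a=r.capture("side")[145:290,215:365]
cv2.imwrite("pics/side3.png",cv2.resize(a,None,fx=4,fy=4,interpolation=cv2.INTER_CUBIC))
E
```

```text
20.825 [553.90554353 103.30379024 147.32340986] [-0.07928073 -0.50017469 -0.17176532]
```

View pics/side3.png

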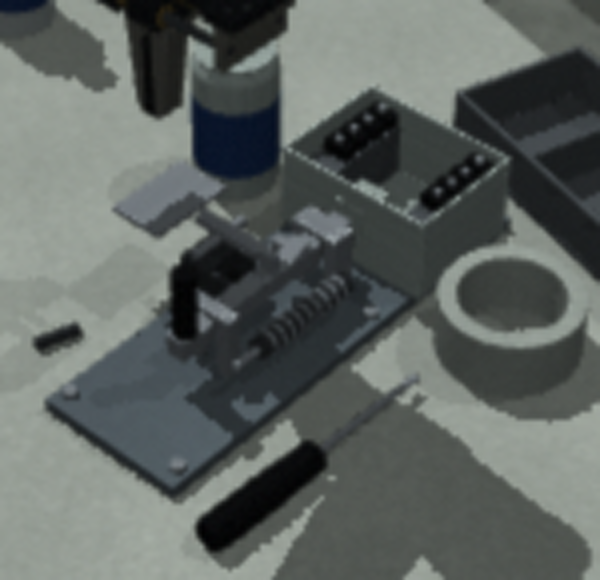

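The post is back at (183,266), its rest position, so the punch has fired. The paddle has sprung back, the bystanders are in place and the hand is clear.

```bash
python3 -c "
from cell import r
print(r.hand_in())"
```

```text
the job is handed in; nothing more can be done
None
```

The job is handed in: the post was drawn about 38 mm onto its catch with only a light touch on the stop and let go, then the paddle press fired the punch. The last picture shows the post back at rest, nothing else moved and the hand clear; I did not measure the pin's depth and the hand-in gave no verdict.

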